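Hold a steel plate between the open vise jaws, scribed line level with the jaw tops

TASK

Take the plain full-width steel plate with the scribed line by its top edge, slide it straight up out of the slotted wooden rack, carry it over the tools on the bench and lower it between the open jaws of the bench vise, without knocking the vise or disturbing the other two plates, the drill or the file. Finish while still holding it there, still and upright, parallel to the jaws, about midway between them and centred along their length, with the scribed line level with the tops of the jaws and the plate touching no part of the vise, so that your workmate can wind the jaws shut on it for sawing. Do not let go.

Things in the scene. Friction and masses are not known exactly. Their poses are not given: they have to be found in the camera images.
- plate: the plate to take: plain rectangular bright steel, 8 mm thick (its x), 100 wide (y), 80 tall (z), about 0.5 kg, same both ways round. Origin: middle of its lower edge, z up. A thin dark scribed line runs across both faces 42 mm above the lower edge. It stands on edge in a rack slot, upright within 4 degrees, its upper 47 mm free: pinch it from above across its thickness, near the top edge.
- plate_line (a point): point in the middle of the plate's thickness and width at the height of the scribed line, 42 mm above the plate's lower edge and 38 mm below its top edge; axes as the plate
- narrow_plate: another steel plate in the rack, to be left alone: 8 mm thick (x), only 55 wide (y), 80 tall, no line. Origin: middle of its lower edge
- notched_plate: another steel plate in the rack, to be left alone: 8 mm thick (x), 100 wide (y), 80 tall, with a 40 mm wide, 28 mm deep rectangular notch in the middle of its top edge, no line. Origin: middle of its lower edge
- rack: fixed beech block 220 long (x), 90 wide (y), 45 high, origin at the centre of its underside. Four slots run across it along y, open at the top and both ends, 10 mm wide, 33 deep (floor 12 mm up), at x = -75, -25, 25, 75 mm. The plates stand in the last three in any order, their wide faces square to the rack's x.
- vise: fixed iron bench vise, jaws 110 mm long along its y. Origin: on the bench under the swivel axis. The fixed jaw's face is at x = 45 mm; the moving jaw faces it from further out along +x, 34 to 48 mm off; the T-handle is beyond, out to x = 191 mm, 95 high. 55 mm below the jaw tops a 48 mm wide slide bar crosses the gap: with the line level with the tops the plate hangs 13 mm over it.
- fixed_jaw (a point): middle of the top edge of the fixed jaw's face, 145 mm above the bench; axes as the vise (x across the gap towards the moving jaw, y along the jaws, z up)
- moving_jaw (a point): middle of the top edge of the moving jaw's face, 145 mm above the bench; axes as the vise; the gap lies on its -x side. The jaw is held by its screw and does not yield.
- drill: cordless drill standing on its battery, to be left alone: 176 mm tall, 62 wide (y), 165 long (x: from -62 to 103 mm), about 1.1 kg. Origin: centre of the underside
- file: flat file with a wooden handle lying on the bench, to be left alone: 270 mm long (x: handle end at -112, tip at 155), 22 wide, 22 high. Origin: on the bench under where blade and handle meet
Things that resemble listed ones, but are neither listed nor needed, are in the scene too. Leave any blue or red look-alike of the plate alone.

How it is judged:
On the way:
1. the plate has been slid up clear of the rack, upright, in the fingers (z of plate in the frame of rack above 0.05 m and angle between plate's own z axis and vertical below 0.3 rad and contact force between the fingers and plate above 1 N), for 0.1 s.
At the end, for the whole second after the job is handed in: Plate held still in the fingers between the jaws, touching nothing of the vise: 7 mm or more clear of each jaw (mid-plane 11 mm), within 12 mm of the jaws' middle lengthwise, line within 5 mm of the jaw tops' height, parallel within 0.09 rad, upright within 0.08 rad (x of plate_line in the frame of fixed_jaw above 0.011 m and x of plate_line in the frame of moving_jaw below -0.011 m and y of plate_line in the frame of fixed_jaw between -0.012 and 0.012 m and z of plate_line in the frame of fixed_jaw between -0.005 and 0.005 m and angle between the x axis of plate and the x axis of vise, either way round below 0.09 rad and angle between plate's own z axis and vertical below 0.08 rad and contact force between plate and vise below 0.1 N and contact force between plate and rack below 0.1 N and contact force between the fingers and plate above 1 N and linear speed of plate below 0.02 m/s and angular speed of plate below 0.15 rad/s); the arm keeps its last pose, push and grip.
It fails at once if another plate, the drill or the file was disturbed (moved more than 20 mm) (distance of any of narrow_plate, notched_plate, drill, file from where it was at the start of the episode above 0.02 m).
It fails at once if the vise was knocked (more than 10 N) (contact force between any of plate, the fingers, the arm and vise above 10 N).
It also fails if it takes over 51 s, if anything falls off the work surface, if the arm or the gripper's body presses on something with over 40 N, if the wrist force passes 120 N, or if a joint passes its speed limit or range.

ROBOT

A 7-joint arm with a two-finger parallel gripper is mounted at the origin on the work surface. World frame = base frame: x ahead of the robot, y to its left, z up, the work surface at z = 0. Lengths are in m, angles in rad, forces in N, time in s.
With the tool pointing down it reaches from about 0.425 to 0.875 m from the base axis. Payload 4.7 kg.
Tool frame: the origin (TCP) lies midway between the tips of the shut fingers; the grasp point (between the pads) lies 19 mm behind it; z points along the fingers, y is the line along which they close (so a half turn about z gives the same grasp; the last joint's range is limited). The gripper opens to 87 mm and grips with 3 to 60 N. Pads are 19 mm wide; open, the fingers measure 117 mm over their backs; the gripper's body (75 mm by 190 mm) begins 51 mm behind the grasp point.
Start: joints at [-1.215, 0.321, -0.07, 1.45, 0.023, 1.371, -0.057], TCP at [0.218, 0.612, 0.223] pointing down, gripper open.
Joint ranges: [-2.86, 2.86], [-0.3, 2.09], [-1.38, 1.24], [0.06, 2.45], [-1.56, 4.7], [0.09, 2.05], [-2.69, 2.69]. Speed limits (rad/s): [2.57, 2.57, 3.14, 3.14, 3.14, 3.14, 3.14].

INTERFACE

Orientations are given as a rotation vector (axis times angle).
In Python, from bench import ctrl gives the robot as it stands. The module is installed in compiled form; this text tells all that it offers.
- The arm moves only by the shell command python3 -m handwheel 'ROWS' [FORCE]. ROWS is JSON, a list of rows, each a list of 7 numbers: the finger opening in m, from 0 to 0.087, then the shift along the tool's x, y, z in m, then the turn, a rotation vector about the tool's x, y, z in degrees. A call has 1 to 12 rows; each row shifts and turns the commanded pose from where the row before left it, along the tool's axes as they then stand; what a row does not reach is not made up. A row lasts 1/8 s, in which the tool goes at most 62.5 mm and 10.7 degrees, less where a joint would pass 70% of its speed; a pose out of reach is approached as far as the arm can. A call is refused whole if a number of a shift passes 0.0625 or a number of a turn 10.7, either way. A call with a gripper value outside its range is refused whole. The fingers move at their own pace and stop on an object; FORCE is the grip in N (left out, the last holds). Time passes only in rows, so rows that do not move let the fingers close. It gives the time, the measured TCP pose, the force, the opening and the grip force at its end, in the units of the state.
- ctrl.get_state(): the state, without advancing time (a new reading comes with each control period).
- ctrl.get_image(name): name is "scene" or "top" or "wrist"; returns (picture, depth): 384x512x3 uint8, blue, green, red; 384x512 float32, m along the optical axis (not along the pixel's ray), 0 where there is no reading.
- ctrl.camera_info(name): a dict with "intrinsics" (3x3 intrinsics, pixels), "D" ([k1, k2, p1, p2, k3] as OpenCV has them; the pictures are not rectified), "R" (3x3) and "t" (3): a world point X has camera coordinates R X + t. Camera axes: x right, y down, z forward; pixel columns grow to the right and rows downward; lengths in m; the calibration is good to about 2 mm. A picture is of the moment at which its call begins: read the wrist's pose just before it. camera_info takes no time and is no camera call; for the wrist camera it gives the pose at the moment of the call.
- ctrl.close_job(): hands the job in; it is judged then, once.
The state is a dict: "time": time; "joint_positions": joint angles; "qd": joint speeds; "joint_torque": joint torques, N m; "position": TCP position; "tool_rot": TCP orientation; "ft_force": force on the tool from outside, world axes, zero at the start; "torque": the same for the moment, N m; "grip_width": opening from 0.0 (shut) to 1.0 (fully open); "grip_force": force on a finger pad.
Only numpy, scipy, OpenCV 4.12 (cv2) and the standard library are available. Lean on these libraries where they do the work, as an engineer would, in place of code of your own. Each camera call takes 0.05 s, during which the arm holds its last target. There are 200 camera calls.

## Working session

There is one attempt and no reset: what is moved stays moved. The work goes in short steps, Python scripts to look and compute and a shell command to move; the robot and the scene stay as the last step left them, time stands still between calls to the robot, and variables do not carry over. Pictures are saved under pics/ and viewed, at most 10 in all, crops included, and the job is handed in when it is done.

```bash
mkdir -p pics; cat > h.py <<'E'
import numpy as np, cv2
from bench import ctrl
def grab(n):
    ci=ctrl.camera_info(n); im,d=ctrl.get_image(n)
    return im,d,ci
def cloud(d,ci):
    K=np.array(ci["intrinsics"],float);D=np.array(ci["D"],float)
    h,w=d.shape
    u,v=np.meshgrid(np.arange(w),np.arange(h))
    p=cv2.undistortPoints(np.stack([u,v],-1).reshape(-1,1,2).astype(np.float64),K,D).reshape(h,w,2)
    c=np.dstack([p[...,0]*d,p[...,1]*d,d])
    X=(c-np.array(ci["t"]))@np.array(ci["R"])
    X[d==0]=np.nan
    return X
E
python3 - <<'E'
from h import *
s=ctrl.get_state();print(s)
for n in["scene","top"]:
    im,d,ci=grab(n); np.savez('pics/'+n,im=im,X=cloud(d,ci)); cv2.imwrite(f'pics/{n}.png',im)
    R=np.array(ci["R"]);print(n,ci["intrinsics"],-R.T@np.array(ci["t"]),R[2])
E
```

```text
{'time': 0.0, 'joint_positions': array([-1.21491025,  0.32181578, -0.07011543,  1.45169705,  0.02258264,
        1.3707674 , -0.05687752]), 'qd': array([-7.36372959e-04, -1.57749567e-03, -6.96673427e-05,  1.95944834e-03,
       -2.34495859e-04,  6.41520066e-04,  1.45470114e-03]), 'joint_torque': array([-2.96772059e-04, -4.91269076e+01, -4.03943919e-01, -3.12532103e+01,
       -6.37527765e-02,  4.36415698e-02,  1.59732731e-04]), 'position': array([0.21769772, 0.61187136, 0.22145536]), 'tool_rot': array([-5.34101159e-01, -3.09560090e+00,  2.95813351e-03]), 'ft_force': array([ 0.11647005, -0.03159115,  0.87421655]), 'torque': array([ 0.02138106, -0.01318293, -0.0128812 ]), 'grip_force': 0.0, 'grip_width': 1.0028470407044667}
scene [[364.14632894   0.         252.59205783]
 [  0.         364.14632894 189.10302983]
 [  0.           0.           1.        ]] [0.914675   0.56801119 0.79250775] [-0.3808258  -0.55555919 -0.73913848]
top [[432.98985378   0.         254.56410043]
 [  0.         432.98985378 184.82349719]
 [  0.           0.           1.        ]] [0.38093749 0.06784324 1.12474419] [ 0.18010486 -0.02031104 -0.98343769]
```

View pics/scene.png

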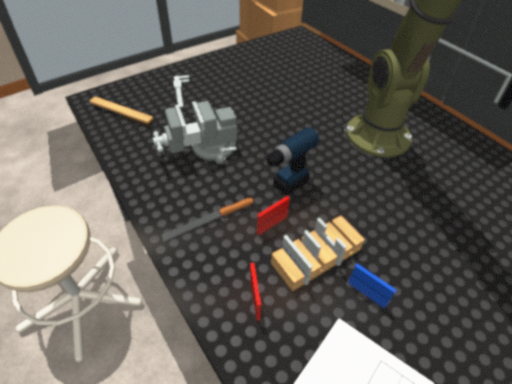

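View pics/top.png

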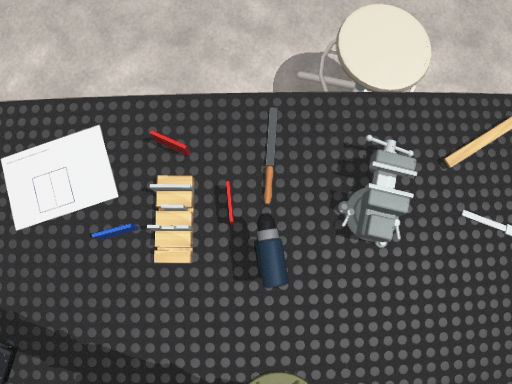

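The scene view has the rack at about (320,250), the vise at (200,130), the drill at (293,160) and the file at (210,218). In the top view the rack is at (173,220), with plates at rows 187, 207 and 227, and the vise jaws are around (390,180). Next I'll zoom in on the rack and measure from depth.

```bash
python3 - <<'E'
from h import *
t=np.load('pics/top.npz');s=np.load('pics/scene.npz')
a=cv2.resize(t['im'][170:270,135:215],None,fx=4,fy=4,interpolation=2)
b=cv2.resize(s['im'][205:300,260:375],None,fx=4,fy=4,interpolation=2)
c=np.zeros((400,800,3),np.uint8);c[:400,:320]=a;c[:380,320:780]=b
cv2.imwrite('pics/rack.png',c)
v=np.hstack([cv2.resize(t['im'][130:255,330:430],None,fx=4,fy=4,interpolation=2)[:440],cv2.resize(s['im'][70:180,145:245],None,fx=4,fy=4,interpolation=2)])
cv2.imwrite('pics/vise.png',v)
for n,q in(('top',t),('scene',s)):
    X=q['X'];im=q['im'];hsv=cv2.cvtColor(im,cv2.COLOR_BGR2HSV)
    wood=(hsv[...,0]>8)&(hsv[...,0]<28)&(hsv[...,1]>80)&(hsv[...,2]>120)&(abs(X[...,2]-.045)<.006)
    P=X[wood];P=P[(P[:,1]>.0)];print(n,'wood',len(P),np.nanmedian(P,0),cv2.minAreaRect((P[:,:2]*1000).astype(np.float32)))
    r=np.nanmedian(P[:,:2],0)
    m=(np.hypot(X[...,0]-r[0],X[...,1]-r[1])<.16)&(X[...,2]>.06)&(X[...,2]<.12)&(hsv[...,1]<90)
    k,l=cv2.connectedComponents(m.astype(np.uint8))
    for i in range(1,k):
        Q=X[l==i]
        if len(Q)>15: print(' plate',len(Q),Q.mean(0),Q[:,2].max(),cv2.minAreaRect((Q[:,:2]*1000).astype(np.float32)))
    m=(X[...,2]>.135)&(X[...,2]<.152)&(hsv[...,1]<80)&(X[...,1]<-.0)
    k,l=cv2.connectedComponents(m.astype(np.uint8))
    for i in range(1,k):
        Q=X[l==i]
        if len(Q)>15: print(' vise',len(Q),Q.mean(0),cv2.minAreaRect((Q[:,:2]*1000).astype(np.float32)))
E
```

```text
top wood 2241 [0.49237018 0.25243255 0.04478011] ((498.9942932128906, 252.77084350585938), (91.04569244384766, 220.2011260986328), 88.9520034790039)
 plate 239 [0.57158032 0.25176697 0.08448851] 0.09592097305653786 ((572.6478881835938, 253.1282958984375), (98.16425323486328, 8.515280723571777), 88.82621765136719)
 plate 116 [0.52268299 0.24635754 0.08788129] 0.09596832351704705 ((523.1712646484375, 247.06118774414062), (53.54948425292969, 8.821691513061523), 88.97348022460938)
 plate 175 [0.47280346 0.25686937 0.08000475] 0.09542340498450548 ((473.0867919921875, 258.0290832519531), (99.32768249511719, 7.73710823059082), 88.78120422363281)
 vise 770 [ 0.60723512 -0.28763276  0.1435702 ] ((609.195068359375, -289.890625), (109.9723129272461, 46.0075569152832), 75.73200988769531)
 vise 932 [ 0.52231709 -0.26454537  0.1437904 ] ((522.1116333007812, -266.17913818359375), (109.54006958007812, 52.07038116455078), 75.45085906982422)
scene wood 1703 [0.50043713 0.25804871 0.0454612 ] ((498.134521484375, 252.49403381347656), (91.9076919555664, 224.01243591308594), 88.69407653808594)
 plate 298 
[... 393 characters left out ...]
74.3101806640625, 253.72756958007812), (101.17317199707031, 9.275578498840332), 89.1468505859375)
 vise 312 [-0.37359597 -0.52211847  0.14351694] ((-371.98699951171875, -549.3191528320312), (19.24021339416504, 492.1654968261719), 0.5650498867034912)
 vise 131 [-0.37415028 -0.06158971  0.14366897] ((-373.9466552734375, -64.59384155273438), (21.138378143310547, 112.28067016601562), 7.0172438621521)
 vise 367 [ 0.52888535 -0.25917117  0.14416862] ((525.1925048828125, -265.0979919433594), (111.06584167480469, 50.63711166381836), 75.89918518066406)
 vise 344 [ 0.61342205 -0.28174333  0.14434446] ((611.2042846679688, -288.23565673828125), (107.5245361328125, 44.419944763183594), 75.78314208984375)
```

View pics/rack.png

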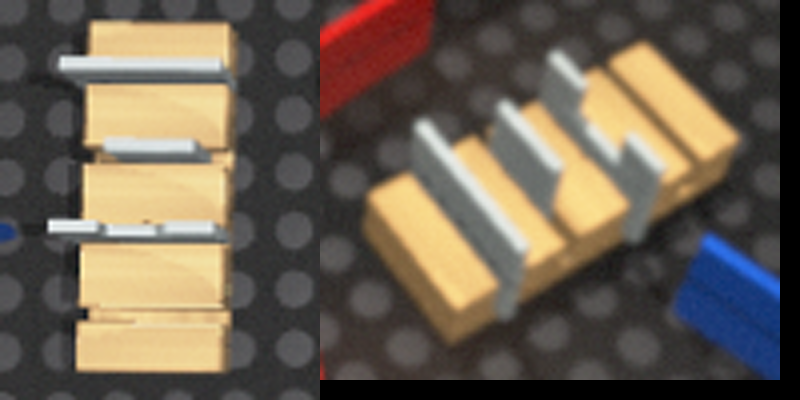

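View pics/vise.png

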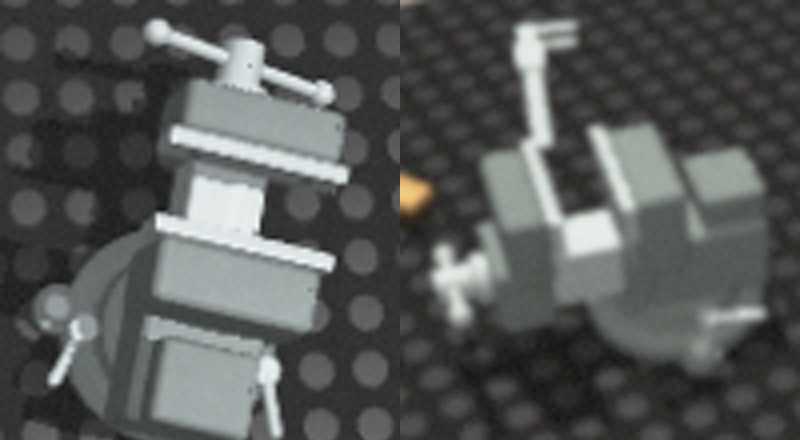

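The near plate (x≈0.47) has the notch and the middle one is narrow. The outer one (x≈0.573, y≈0.253) is full width and plain, so that is the target. In the vise, the gap is about 41 mm wide, its centre is about (0.568,-0.277), and its yaw is -14.4°. I'll turn the tool first with the fingers partly open, so they clear the narrow plate.

```bash
cat > g.py <<'E'
from h import *
from scipy.spatial.transform import Rotation as Ro
import sys
def togo(p,yaw):
    s=ctrl.get_state();R=Ro.from_rotvec(s["tool_rot"])
    y=np.array([np.cos(yaw),np.sin(yaw),0]);z=np.array([0,0,-1.]);x=np.cross(y,z)
    T=Ro.from_matrix(np.c_[x,y,z])
    print("t",s["time"],"pos",s["position"].round(4),"f",s["ft_force"].round(2),"grip",s["grip_width"]*87,s["grip_force"])
    print("shift tool mm",(R.inv().apply(np.array(p)-s["position"])*1000).round(1),"turn deg",np.degrees((R.inv()*T).as_rotvec()).round(2))
    print("j",s["joint_positions"].round(2))
if __name__=="__main__":
    a=list(map(float,sys.argv[1:]));togo(a[:3],np.radians(a[3]))
E
python3 -m handwheel '[[0.04,0,0,0,0,0,10.2],[0.04,0,0,0,0,0,10.2],[0.04,0,0,0,0,0,10.2],[0.04,0,0,0,0,0,10.2],[0.04,0,0,0,0,0,10.2],[0.04,0,0,0,0,0,10.2],[0.04,0,0,0,0,0,10.2],[0.04,0,0,0,0,0,0]]' 15
python3 g.py .573 .253 .2 -1.2
```

```text
time: 1.1
position: [0.2177, 0.6122, 0.222]
tool_rot: [2.238, 2.204, -0.001]
ft_force: [0.8, -0.3, -0.1]
grip_width: 0.462
grip_force: 0.0
t 1.1 pos [0.2177 0.6122 0.222 ] f [ 0.75 -0.26 -0.06] grip 40.222611095413356 0.0
shift tool mm [-353.7  360.7   22.3] turn deg [-0.    0.05  0.33]
j [-1.34  0.32  0.09  1.46 -0.03  1.37 -1.26]
```

```bash
python3 -m handwheel '[[0.04,-0.035,0.036,0.002,0,0,0.3],[0.04,-0.035,0.036,0.002,0,0,0],[0.04,-0.035,0.036,0.002,0,0,0],[0.04,-0.035,0.036,0.002,0,0,0],[0.04,-0.035,0.036,0.002,0,0,0],[0.04,-0.035,0.036,0.002,0,0,0],[0.04,-0.035,0.036,0.002,0,0,0],[0.04,-0.035,0.036,0.002,0,0,0],[0.04,-0.035,0.036,0.002,0,0,0],[0.04,-0.004,0,0,0,0,0],[0.04,0,0,0,0,0,0]]'
cat > w.py <<'E'
from h import *
import sys
im,d,ci=grab('wrist');X=cloud(d,ci);cv2.imwrite(f'pics/{sys.argv[1]}.png',im)
np.savez('pics/'+sys.argv[1],im=im,X=X)
R=np.array(ci["R"]);print(-R.T@np.array(ci["t"]),R[2])
hsv=cv2.cvtColor(im,cv2.COLOR_BGR2HSV)
m=(X[...,2]>.055)&(X[...,2]<.11)&(hsv[...,1]<90)&(X[...,0]>.4)
k,l=cv2.connectedComponents(m.astype(np.uint8))
for i in range(1,k):
    Q=X[l==i]
    if len(Q)>80:
        print(len(Q),Q.mean(0),np.percentile(Q[:,2],[2,50,98]),cv2.minAreaRect((Q[:,:2]*1000).astype(np.float32)))
        T=Q[Q[:,2]>np.percentile(Q[:,2],98)-.004];print('  top',len(T),cv2.minAreaRect((T[:,:2]*1000).astype(np.float32)))
E
python3 w.py w1; python3 g.py .573 .253 .2 -1.2
```

```text
time: 2.48
position: [0.5344, 0.2866, 0.2043]
tool_rot: [-2.244, -2.198, 0.001]
ft_force: [-1.5, 1.3, -0.8]
grip_width: 0.457
grip_force: 0.0
[0.53601347 0.36220143 0.36487228] [-0.00845219 -0.2768252  -0.96088312]
881 [0.47431902 0.27551455 0.07577881] [0.05657914 0.07539778 0.09156552] ((473.04730224609375, 268.5890197753906), (79.12051391601562, 8.358428001403809), 88.1489028930664)
  top 318 ((472.97589111328125, 268.54595947265625), (79.02940368652344, 8.213390350341797), 88.15467071533203)
823 [0.57074277 0.27204137 0.08195589] [0.0568413  0.08935545 0.09134182] ((571.6548461914062, 254.29043579101562), (98.89763641357422, 8.201025009155273), 88.2588119506836)
  top 465 ((572.3884887695312, 276.5596923828125), (54.25492858886719, 8.027748107910156), 88.45738983154297)
514 [0.52264427 0.2521246  0.0880317 ] [0.06154949 0.09033737 0.09185583] ((522.2607421875, 247.0148162841797), (56.213287353515625, 7.917278289794922), 88.40171813964844)
  top 445 ((522.2607421875, 247.0148162841797), (56.213287353515625, 7.917278289794922), 88.40171813964844)
t 2.525 pos [0.5339 0.2878 0.2044] f [-0.75  0.32  0.62] grip 39.99668547427444 0.0
shift tool mm [-34.   39.8   4.4] turn deg [-0.05 -0.05  0.1 ]
j [-0.84  0.24  0.36  1.6  -0.09  1.31 -0.49]
```

View pics/w1.png

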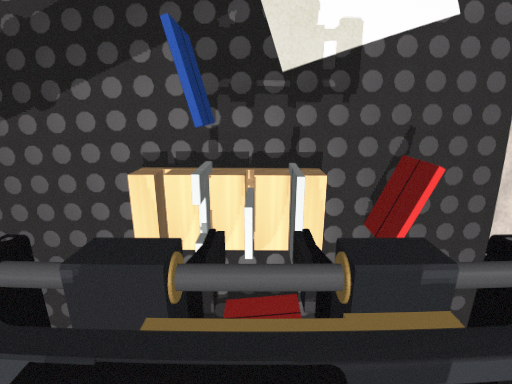

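The wrist view shows the target plate at the right of the rack, around (297,210), under the right finger. Its top is at z≈0.092, x≈0.572. The narrow plate is at (249,220) and the notched one at (203,205). I'll shift across and check the centring before I go down.

```bash
python3 -m handwheel '[[0.036,-0.017,0.019,0,0,0,0.2],[0.036,-0.017,0.0195,0,0,0,0],[0.036,0,0,0.02,0,0,0],[0.036,0,0,0.02,0,0,0],[0.036,0,0,0.02,0,0,0],[0.036,0,0,0,0,0,0],[0.036,0,0,0,0,0,0]]'
python3 w.py w2|grep -A1 -v xxx; python3 g.py .5725 .253 .062 -1.4
```

```text
time: 3.4
position: [0.5725, 0.252, 0.1448]
tool_rot: [2.249, 2.193, 0.001]
ft_force: [0.2, -0.6, -0.4]
grip_width: 0.418
grip_force: 0.0
[0.57426293 0.32760029 0.3053154 ] [-0.00851776 -0.2769118  -0.96085759]
1942 [0.47562161 0.27514028 0.07406521] [0.0559407  0.07195616 0.09128428] ((473.67169189453125, 265.08984375), (85.50116729736328, 9.261530876159668), 88.23172760009766)
  top 535 ((474.0566711425781, 272.3064880371094), (71.095947265625, 9.243844032287598), 89.14959716796875)
1278 [0.57231226 0.26209406 0.08984307] [0.07695298 0.09041675 0.09178287] ((572.2330932617188, 257.89825439453125), (91.8553466796875, 7.848337173461914), 88.61031341552734)
  top 1237 ((572.38623046875, 257.8529357910156), (91.75165557861328, 7.621408462524414), 88.24937438964844)
1268 [0.52420476 0.25106198 0.08248425] [0.05688391 0.08958277 0.09169715] ((522.4739990234375, 247.47079467773438), (55.11464309692383, 8.532217979431152), 88.27172088623047)
  top 712 ((522.4789428710938, 247.6349334716797), (54.718299865722656, 8.532217979431152), 88.27172088623047)
t 3.45 pos [0.5729 0.2519 0.1453] f [-0.24 -0.17 -0.3 ] grip 36.00885676286394 0.0
shift tool mm [ 1.  -0.5 83.3] turn deg [ 0.06 -0.04 -0.06]
j [-0.77  0.33  0.38  1.63 -0.13  1.21 -0.39]
```

View pics/w2.png

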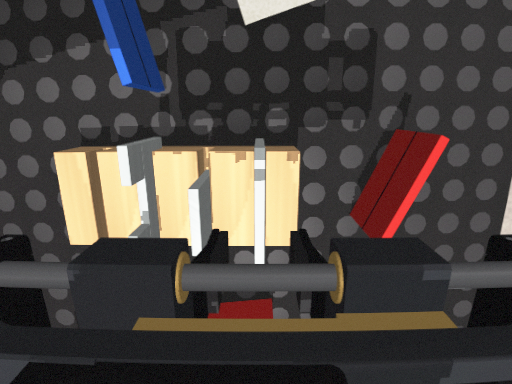

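The target plate, at (259,210), is centred between the fingers at columns 215 and 305. The narrow plate, at (202,215), is clear of them. I'll go down and grip.

```bash
python3 -m handwheel '[[0.036,0.001,0,0.02,0,0,0],[0.036,0,0,0.02,0,0,0],[0.036,0,0,0.02,0,0,0],[0.036,0,0,0.015,0,0,0],[0.036,0,0,0.008,0,0,0],[0.036,0,0,0,0,0,0],[0,0,0,0,0,0,0],[0,0,0,0,0,0,0],[0,0,0,0,0,0,0],[0,0,0,0,0,0,0],[0,0,0,0,0,0,0]]' 30; python3 g.py .5725 .253 .062 -1.4
```

```text
time: 4.82
position: [0.5728, 0.2527, 0.062]
tool_rot: [2.25, 2.192, 0.001]
ft_force: [-0.1, 0.6, 1.4]
grip_width: 0.087
grip_force: 30.0
t 4.825 pos [0.5728 0.2527 0.062 ] f [-0.06  0.57  1.36] grip 7.546889770450312 30.000040694139898
shift tool mm [ 0.3 -0.3 -0. ] turn deg [ 0.03 -0.02 -0.08]
j [-0.75  0.41  0.36  1.7  -0.16  1.06 -0.36]
```

```bash
python3 -m handwheel '[[0,0,0,-0.005,0,0,0],[0,0,0,-0.01,0,0,0],[0,0,0,-0.01,0,0,0],[0,0,0,-0.01,0,0,0],[0,0,0,-0.02,0,0,0],[0,0,0,-0.025,0,0,0],[0,0,0,-0.025,0,0,0],[0,0,0,-0.025,0,0,0],[0,0,0,-0.025,0,0,0],[0,0,0,-0.025,0,0,0],[0,0,0,-0.025,0,0,0],[0,0,0,0,0,0,0]]'; python3 g.py .5725 .253 .27 -1.4
python3 - <<'E'
from h import *
for n in("scene","top"):
    im,d,ci=grab(n);X=cloud(d,ci);cv2.imwrite(f'pics/{n}2.png',im)
    hsv=cv2.cvtColor(im,cv2.COLOR_BGR2HSV)
    m=(abs(X[...,1]-.253)<.075)&(abs(X[...,0]-.573)<.03)&(X[...,2]>.19)&(X[...,2]<.32)&(hsv[...,2]>90)
    Q=X[m]
    if len(Q): print(n,len(Q),Q.min(0),Q.max(0))
    np.savez('pics/'+n+'2',im=im,X=X)
    if n=="scene":
        h=int(np.where(m)[0].mean()),int(np.where(m)[1].mean());print(h)
        r=max(h[0]-75,0);c=h[1]-75;cv2.imwrite('pics/held.png',cv2.resize(im[r:r+150,c:c+180],None,fx=4,fy=4,interpolation=2))
E
```

```text
time: 6.32
position: [0.5736, 0.2529, 0.27]
tool_rot: [2.249, 2.192, 0.008]
ft_force: [0.0, 0.0, -5.0]
grip_width: 0.087
grip_force: 30.0
t 6.325 pos [0.5736 0.2529 0.27  ] f [ 0.    0.01 -5.01] grip 7.600471143207697 30.00004037283361
shift tool mm [ 0.  -1.1 -0. ] turn deg [ 0.26 -0.17 -0.09]
j [-0.78  0.26  0.39  1.46 -0.1   1.44 -0.41]
scene 853 [0.56385108 0.20461909 0.21992017] [0.58730743 0.30519194 0.30179402]
(209, 310)
top 151 [0.56752016 0.2040901  0.22038788] [0.57576673 0.2358371  0.30053596]
```

View pics/held.png

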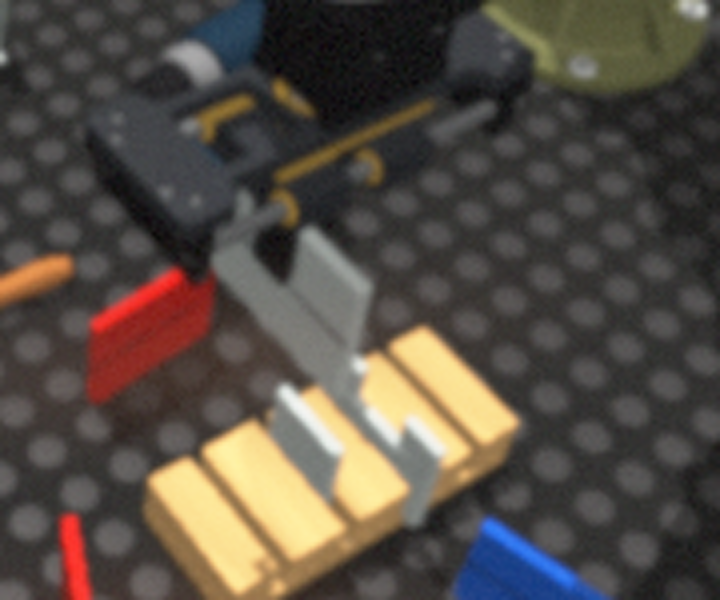

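The plate is held upright and the scribed line shows at about (290,310) in the crop. The notched and narrow plates are still in the rack. The plate's lower edge is 50 mm below the TCP, so the line is 8 mm below it, and the final TCP is about (0.568,-0.278,0.153).

```bash
python3 -m handwheel '[[0,-0.015,0,0,0,0,0],[0,-0.03,0,0,0,0,0],[0,-0.04,0,0,0,0,0],[0,-0.04,0,0,0,0,0],[0,-0.04,0,0,0,0,0],[0,-0.04,0,0,0,0,0],[0,-0.04,0,0,0,0,0],[0,-0.04,0,0,0,0,0],[0,-0.04,0,0,0,0,0],[0,-0.04,0,0,0,0,0],[0,-0.03,0,0,0,0,0],[0,-0.015,0,0,0,0,0]]' 40; python3 g.py .568 -.278 .27 -14.4
```

```text
time: 7.92
position: [0.5603, -0.1606, 0.2658]
tool_rot: [-2.254, -2.187, 0.003]
ft_force: [-0.3, -0.2, -5.5]
grip_width: 0.089
grip_force: 40.0
t 7.925 pos [ 0.5603 -0.1606  0.2658] f [-0.31 -0.19 -5.52] grip 7.741373626536446 40.00039480626583
shift tool mm [-117.1   11.3   -4.1] turn deg [-0.1   0.05 12.67]
j [-0.34  0.18  0.66  1.58 -0.11  1.42  0.3 ]
```

```bash
python3 -m handwheel '[[0,-0.02,0.002,-0.002,0,0,0],[0,-0.03,0.003,-0.002,0,0,0],[0,-0.03,0.003,0,0,0,0],[0,-0.025,0.003,0,0,0,0],[0,-0.012,0,0,0,0,0],[0,0,0,0,0,0,4],[0,0,0,0,0,0,5],[0,0,0,0,0,0,3.7],[0,0,0,0,0,0,0],[0,0,0,0,0,0,0]]'; python3 g.py .568 -.278 .153 -14.4
python3 - <<'E'
from h import *
n=np.array([np.cos(np.radians(-14.4)),np.sin(np.radians(-14.4))]);l=np.array([-n[1],n[0]])
for c in("scene","top"):
    im,d,ci=grab(c);X=cloud(d,ci);cv2.imwrite(f'pics/{c}3.png',im)
    hsv=cv2.cvtColor(im,cv2.COLOR_BGR2HSV)
    r=X[...,:2]-np.array([.568,-.278]);a=r@n;b=r@l
    m=(abs(a)<.02)&(abs(b)<.07)&(X[...,2]>.205)&(X[...,2]<.31)&(hsv[...,2]>80)
    Q=X[m]
    if len(Q)>10: print(c,len(Q),'a',np.percentile(a[m],[1,50,99]),'b',np.percentile(b[m],[1,99]),'z',np.percentile(Q[:,2],[1,99]),cv2.minAreaRect((Q[:,:2]*1000).astype(np.float32)))
    for s in(-1,1):
        m=(a*s>.01)&(a*s<.08)&(abs(b)<.08)&(X[...,2]>.138)&(X[...,2]<.15)
        if m.sum()>30: print(c,'jaw',s,m.sum(),np.percentile(a[m],[1,99]),np.percentile(b[m],[1,99]),X[m][:,2].mean())
E
```

```text
time: 9.18
position: [0.57, -0.2738, 0.2703]
tool_rot: [-2.476, -1.932, -0.0]
ft_force: [-0.0, -0.1, -5.1]
grip_width: 0.087
grip_force: 40.0
t 9.175 pos [ 0.57   -0.2738  0.2703] f [-0.04 -0.09 -5.13] grip 7.593307617712411 40.00000320374966
shift tool mm [ -4.6  -0.8 117.3] turn deg [-0.03 -0.04  0.34]
j [-0.18  0.32  0.75  1.45 -0.22  1.46  0.33]
scene 224 a [-0.00644732  0.00362996  0.0133996 ] b [-0.03726233  0.05867801] z [0.22164247 0.30821285] ((573.6566162109375, -270.9395446777344), (102.41352081298828, 23.149396896362305), 83.00202941894531)
scene jaw -1 354 [-0.06887093 -0.01964726] [-0.04877702  0.05474527] 0.14442621385293508
scene jaw 1 329 [0.02291483 0.06636111] [-0.04837836  0.05526723] 0.14466029827229485
top 288 a [-0.00534662 -0.00414305  0.0035972 ] b [-0.00208871  0.05624638] z [0.22155192 0.30172817] ((572.1810302734375, -258.95068359375), (74.56190490722656, 9.47097110748291), 75.88629150390625)
top jaw -1 817 [-0.07207968 -0.02250269] [-0.04587768  0.05186871] 0.14404842380474264
top jaw 1 254 [0.02102182 0.0642905 ] [-0.02109476  0.0532612 ] 0.1437415532335504
```

View pics/scene3.png

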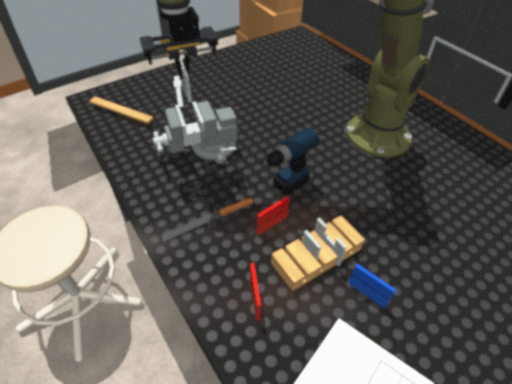

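The plate is hanging above the vise gap at about (183,80), and the rack's other plates, the drill and the file haven't moved. I'll centre it and come down to just above the jaws.

```bash
python3 -m handwheel '[[0,-0.005,-0.001,0,0,0,0.3],[0,0,0,0.012,0,0,0],[0,0,0,0.015,0,0,0],[0,0,0,0.015,0,0,0],[0,0,0,0.013,0,0,0],[0,0,0,0.005,0,0,0],[0,0,0,0,0,0,0],[0,0,0,0,0,0,0]]'; python3 g.py .568 -.278 .153 -14.4
cat > v.py <<'E'
from h import *
n=np.array([np.cos(np.radians(-14.4)),np.sin(np.radians(-14.4))]);l=np.array([-n[1],n[0]])
tops=[]
p=ctrl.get_state()["position"]
for c in("scene","top"):
    im,d,ci=grab(c);X=cloud(d,ci)
    r=X[...,:2]-np.array([.568,-.278]);a=r@n;b=r@l
    v=im.max(2)>80
    for lo in(.0,.02,.04,.06):
        z=X[...,2]-(p[2]-.05)
        m=(abs(a)<.017)&(abs(b)<.08)&(z>lo)&(z<lo+.02)&v&(X[...,2]>.15)
        if m.sum()>8: print(c,lo,m.sum(),'a',np.percentile(a[m],[2,50,98]).round(4),'b',np.percentile(b[m],[1,99]).round(4),'slope',np.polyfit(b[m],a[m],1).round(4))
    q=np.load(f'pics/{c}.npz')['X'];r=q[...,:2]-np.array([.568,-.278]);a=r@n;b=r@l
    for s in(-1,1):
        m=(a*s>.012)&(a*s<.08)&(abs(b)<.08)&(q[...,2]>.139)&(q[...,2]<.15)
        print(c,'jaw0',s,np.percentile(a[m],[1,99]).round(4),np.percentile(b[m],[.5,99.5]).round(4),np.median(q[m][:,2]).round(4))
E
python3 v.py
```

```text
time: 10.28
position: [0.5681, -0.2795, 0.2112]
tool_rot: [2.483, 1.923, 0.001]
ft_force: [0.3, -0.6, -4.6]
grip_width: 0.09
grip_force: 40.0
t 10.275 pos [ 0.5681 -0.2795  0.2112] f [ 0.29 -0.63 -4.56] grip 7.8405770579017675 40.00006701797247
shift tool mm [ 1.4 -0.5 58.2] turn deg [ 0.07  0.01 -0.08]
j [-0.17  0.35  0.75  1.54 -0.24  1.35  0.35]
scene 0.0 35 a [-0.0007  0.0041  0.007 ] b [-0.0423  0.0515] slope [-0.015  0.004]
scene 0.02 35 a [-0.0004  0.0042  0.0066] b [-0.0155  0.0511] slope [-0.026   0.0044]
scene 0.04 30 a [-0.0026  0.0038  0.0047] b [0.0075 0.0519] slope [-0.1081  0.0065]
scene 0.06 59 a [-0.0047  0.0019  0.0141] b [-0.0418  0.0542] slope [-0.004   0.0019]
scene jaw0 -1 [-0.0683 -0.0197] [-0.0495  0.0567] 0.1448
scene jaw0 1 [0.023  0.0663] [-0.0507  0.054 ] 0.1452
top 0.0 52 a [-0.0042 -0.0026  0.0013] b [-0.0028  0.0499] slope [ 0.0375 -0.0035]
top 0.02 42 a [-0.0034 -0.0027  0.0015] b [0.0083 0.0486] slope [ 0.0402 -0.0036]
top 0.04 28 a [-0.0058 -0.0047  0.0011] b [0.0167 0.0503] slope [ 0.0855 -0.0072]
top 0.06 73 a [-0.0058 -0.0043  0.003 ] b [0.0197 0.0513] slope [ 0.0468 -0.0045]
top jaw0 -1 [-0.0721 -0.0222] [-0.0525  0.0536] 0.1442
top jaw0 1 [0.0206 0.0636] [-0.0552  0.0524] 0.1439
```

The plate is centred to about 1–2 mm. I'll lower it the remaining 58 mm slowly.

```bash
python3 -m handwheel '[[0,0.001,0,0.007,0,0,0],[0,0,0,0.008,0,0,0],[0,0,0,0.008,0,0,0],[0,0,0,0.008,0,0,0],[0,0,0,0.008,0,0,0],[0,0,0,0.007,0,0,0],[0,0,0,0.006,0,0,0],[0,0,0,0.004,0,0,0],[0,0,0,0.002,0,0,0],[0,0,0,0,0,0,0],[0,0,0,0,0,0,0],[0,0,0,0,0,0,0]]'; python3 g.py .568 -.278 .153 -14.4; python3 v.py
python3 - <<'E'
from h import *
a=cv2.resize(grab('top')[0][130:255,330:430],None,fx=4,fy=4,interpolation=2)[:440]
b=cv2.resize(grab('scene')[0][70:180,145:245],None,fx=4,fy=4,interpolation=2)
cv2.imwrite('pics/fin.png',np.hstack([a,b]))
E
```

```text
time: 11.88
position: [0.5681, -0.2783, 0.1528]
tool_rot: [2.483, 1.924, 0.001]
ft_force: [1.0, -0.5, -4.7]
grip_width: 0.09
grip_force: 40.0
t 11.875 pos [ 0.5681 -0.2783  0.1528] f [ 0.97 -0.53 -4.67] grip 7.817279619000236 39.999962635338306
shift tool mm [ 0.2 -0.2 -0.2] turn deg [ 0.03 -0.   -0.08]
j [-0.16  0.39  0.73  1.61 -0.27  1.25  0.37]
scene 0.04 22 a [-0.0083  0.0035  0.0065] b [0.0072 0.0531] slope [ 0.1016 -0.0017]
scene 0.06 49 a [-0.0097  0.0027  0.0069] b [-0.0104  0.0526] slope [ 0.088  -0.0008]
scene jaw0 -1 [-0.0683 -0.0197] [-0.0495  0.0567] 0.1448
scene jaw0 1 [0.023  0.0663] [-0.0507  0.054 ] 0.1452
top 0.04 22 a [-0.004  -0.0031  0.001 ] b [0.0186 0.0508] slope [ 0.0617 -0.005 ]
top 0.06 53 a [-0.0039 -0.0026  0.0031] b [0.024  0.0506] slope [ 0.0793 -0.0045]
top jaw0 -1 [-0.0721 -0.0222] [-0.0525  0.0536] 0.1442
top jaw0 1 [0.0206 0.0636] [-0.0552  0.0524] 0.1439
```

View pics/fin.png

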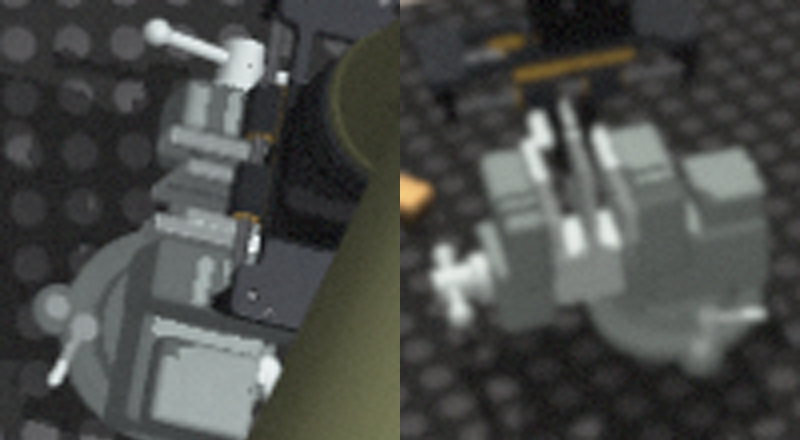

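The plate hangs upright between the jaws at about (575,190) in the scene half of the crop, with clear gaps on both sides and its line near the jaw tops. The wrist force is just the plate's weight, so nothing is touching. I'll hand it in.

```bash
python3 -c "
from bench import ctrl
print(ctrl.close_job())"
```

```text
the job is handed in; nothing more can be done
None
```

I handed the job in with the scribed plate still gripped and upright, centred between the open vise jaws to about 1–2 mm, its line at the jaw tops by my measurements and no sign of contact with the vise; the hand-in returned no verdict.

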